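Lay knife handles in their length trays

TASK

Pick out the four straight, riveted knife handles that lie loose on the bench (not those in the stock crate) and lay each one flat and lengthwise, rivets up, in the grey tray made to its length: the shortest in the shortest tray, the longest in the longest, and the two between likewise. Set them down rather than dropping them, and leave the two round file handles where they lie.

Things in the scene. Friction and masses are not known exactly. Their poses are not given: they have to be found in the camera images.
- handle_paring: the shortest of four loose knife handles: pale plain wood, rounded bar 65 mm long, 22 mm wide and 24 mm high, with two small dark steel rivets in its top and a 20 mm long butt, 26 mm wide, at the +x end; 18 to 80 g. Lies flat on the bench, rivets up. Origin: centre of its underside; x along its length, y across, z up.
- handle_utility: the second shortest of four loose knife handles: pale plain wood, rounded bar 90 mm long, 22 mm wide and 24 mm high, with two small dark steel rivets in its top and a 20 mm long butt, 26 mm wide, at the +x end; 18 to 80 g. Lies flat on the bench, rivets up. Origin: centre of its underside; x along its length, y across, z up.
- handle_cook: the second longest of four loose knife handles: pale plain wood, rounded bar 115 mm long, 22 mm wide and 24 mm high, with two small dark steel rivets in its top and a 20 mm long butt, 26 mm wide, at the +x end; 18 to 80 g. Lies flat on the bench, rivets up. Origin: centre of its underside; x along its length, y across, z up.
- handle_carving: the longest of four loose knife handles: pale plain wood, rounded bar 140 mm long, 22 mm wide and 24 mm high, with two small dark steel rivets in its top and a 20 mm long butt, 26 mm wide, at the +x end; 18 to 80 g. Lies flat on the bench, rivets up. Origin: centre of its underside; x along its length, y across, z up.
- tray_paring: the shortest of four shallow grey plastic trays fixed to the bench, for the 65 mm handle: outside 93 x 58 x 10 mm, walls 4 mm thick, floor 4 mm thick, so an open pocket 85 mm by 50 mm and 6 mm deep. Origin: centre of its underside, on the bench; x along its length, y across, z up.
- tray_utility: the second shortest of four shallow grey plastic trays fixed to the bench, for the 90 mm handle: outside 118 x 58 x 10 mm, walls 4 mm thick, floor 4 mm thick, so an open pocket 110 mm by 50 mm and 6 mm deep. Origin: centre of its underside, on the bench; x along its length, y across, z up.
- tray_cook: the second longest of four shallow grey plastic trays fixed to the bench, for the 115 mm handle: outside 143 x 58 x 10 mm, walls 4 mm thick, floor 4 mm thick, so an open pocket 135 mm by 50 mm and 6 mm deep. Origin: centre of its underside, on the bench; x along its length, y across, z up.
- tray_carving: the longest of four shallow grey plastic trays fixed to the bench, for the 140 mm handle: outside 168 x 58 x 10 mm, walls 4 mm thick, floor 4 mm thick, so an open pocket 160 mm by 50 mm and 6 mm deep. Origin: centre of its underside, on the bench; x along its length, y across, z up.
- filehandle_1: a loose round turned file handle of the same pale wood with a brass ferrule at one end, 100 mm long, up to 29 mm across, with no rivets: not a knife handle, stays where it lies. Origin: under its middle, on the bench; x along its length.
- filehandle_2: a loose round turned file handle of the same pale wood with a brass ferrule at one end, 100 mm long, up to 29 mm across, with no rivets: not a knife handle, stays where it lies. Origin: under its middle, on the bench; x along its length.
Things that resemble listed ones, but are neither listed nor needed, are in the scene too. What is shaped like the handle_carving but pink is not meant.

How it is judged:
By the outcome, as a careful person would: the job done as asked, in the order asked, and still so for the second after the job is handed in, with the robot touching nothing.
It also fails if it takes over 118 s, if anything falls off the work surface, if the arm or the gripper's body presses on something with over 40 N, if the wrist force passes 120 N, or if a joint passes its speed limit or range.

ROBOT

A 7-joint arm with a two-finger parallel gripper is mounted at the origin on the work surface. World frame = base frame: x ahead of the robot, y to its left, z up, the work surface at z = 0. Lengths are in m, angles in degrees, forces in N, time in s.
With the tool pointing down it reaches from about 0.425 to 0.875 m from the base axis. Payload 4.7 kg.
Tool frame: the origin (TCP) lies between the finger pads; the fingertips stand env.finger_overhang ahead of it and the grasp point (between the pads) lies 5 mm behind it (env.finger_overhang is the distance from the TCP to the fingertips, in m); z points along the fingers, y is the line along which they close (so a half turn about z gives the same grasp; the last joint's range is limited). The gripper opens to 87 mm and grips with 3 to 60 N. Pads are 19 mm wide; open, the fingers measure 117 mm over their backs; the gripper's body (75 mm by 190 mm) begins 51 mm behind the grasp point.
Start: joints at [74.548, 18.392, -4.016, 83.108, 1.295, 78.541, -3.26], TCP at [0.182, -0.624, 0.237] pointing down, gripper open.
Joint ranges: [-163.93, 163.93], [-17.29, 119.83], [-79.2, 71.16], [3.27, 140.29], [-89.18, 269.18], [5.43, 117.66], [-154.24, 154.24]. Speed limits (degrees/s): [147.25, 147.25, 180, 180, 180, 180, 180].

INTERFACE

Orientations are given as [roll, pitch, yaw] about the fixed x, y, z axes, in that order (R = Rz(yaw) Ry(pitch) Rx(roll)).
In Python, from cell import telemetry, eyes, env, models gives the robot as it stands. The module is installed in compiled form; this text tells all that it offers.
- The arm moves only by the tool drive_tool, never from a script. Its arguments are lists of equal length, an entry for each row: "angular": the turn, a rotation vector about the tool's x, y, z in rad, a list of three; "delta_pos": the shift along the tool's x, y, z in cm, a list of three; "gripper": the finger opening in cm, from 0 to 8.7. A call has 1 to 20 rows; each row shifts and turns the commanded pose from where the row before left it, along the tool's axes as they then stand; what a row does not reach is not made up. A row lasts 1/10 s, in which the tool goes at most 50 mm and 8.59 degrees, less where a joint would pass 70% of its speed; a pose out of reach is approached as far as the arm can. A call with a gripper value outside its range is refused whole. The fingers move at their own pace and stop on an object; "squeeze" is the grip in N (left out, the last holds). Time passes only in rows, so rows that do not move let the fingers close. It gives the time, the measured TCP pose, the force, the opening and the grip force at its end, in the units of the state.
- telemetry.get_obs(): the state, without advancing time (a new reading comes with each control period).
- eyes.read_camera(name): name is "side" or "top" or "wrist"; returns a dict with "pixels" (480x640x3 uint8, red, green, blue), "mtx" (3x3 intrinsics, pixels), "origin" and "orientation" of the camera in the world. Camera axes: x right, y down, z forward; pixel columns grow to the right and rows downward; lengths in m; the calibration is good to about 2 mm. The wrist camera is an equidistant fisheye: a pixel r from the principal point sees the ray r / f radians off the axis. A picture is of the moment at which its call begins. There is no depth.
- env.sign_off(): hands the job in; it is judged then, once.
Trained networks look in a picture, given as the dict that the camera call returned (one of the last four; its "shot" number tells which), for a name from the list of things; names that differ only in an ending like _2 or _b are one class to them, and where a whole thing is asked for, a point or a joint stands for the part that bears it (a point fixed in the world has none). Each returns a list of dicts, best first, with "p" (0 to 1); they miss things now and then, are a little off and sometimes report something else, mostly with a low value. They report only what shows in the picture. A call takes as long as a camera call. They do not tell look-alikes from the thing itself.
- models.search_frame(picture, target): "centre" ([column, row] in pixels, amid what is visible of it).
- models.cut_out(picture, target): "pixels" (480x640 bool, what is visible of it) and "centre" ([column, row] in pixels, amid what is visible of it).
The state is a dict: "time_s": time; "qpos": joint angles; "joint_velocities": joint speeds; "effort": joint torques, N m; "tool_pos": TCP position; "tool_rot": TCP orientation; "force": force on the tool from outside, world axes, zero at the start; "wrist_torque": the same for the moment, N m; "grip_width": finger opening in m; "grasp_force": force on a finger pad.
Only numpy, scipy, OpenCV 4.12 (cv2) and the standard library are available. Lean on these libraries where they do the work, as an engineer would, in place of code of your own. Each camera call takes 0.05 s, during which the arm holds its last target. There are 200 camera calls.

## Working session

There is one attempt and no reset: what is moved stays moved. The work goes in short steps, Python scripts to look and compute and a tool call to move; the robot and the scene stay as the last step left them, time stands still between calls to the robot, and variables do not carry over. Pictures are saved under pics/ and viewed, at most 14 in all, crops included, and the job is handed in when it is done.

Besides the shell and the picture viewer there is one more tool, called after "Request:" as name(argument=value, ...), one argument or row to a line, values as JSON. drive_tool: Moves the arm, as the interface text tells. Its arguments: {"type":"object","properties":{"angular":{"type":"array","items":{"type":"array","items":{"type":"number"}}},"delta_pos":{"type":"array","items":{"type":"array","items":{"type":"number"}}},"gripper":{"type":"array","items":{"type":"number"}},"squeeze":{"type":"number"}},"required":["angular","delta_pos","gripper"]}

```bash
mkdir -p pics; cat > h.py <<'E'
import numpy as np, cv2
from cell import telemetry, eyes, env, models
def shot(n,f=None):
    p=eyes.read_camera(n)
    if f: cv2.imwrite('pics/'+f,p['pixels'][:,:,::-1])
    return p
E
python3 - <<'E'
from h import *
t=shot('top','top0.png'); s=shot('side','side0.png')
for p in(t,s): print(p['mtx'],p['origin'],p['orientation'])
print(telemetry.get_obs(),env.finger_overhang)
for n in ['handle_paring','handle_utility','handle_cook','handle_carving','tray_paring','tray_utility','tray_cook','tray_carving','filehandle_1']:
    print(n,[(np.round(d['centre']).tolist(),round(d['p'],2)) for d in models.search_frame(t,n)])
E
```

```text
[[442.83133814   0.         318.07559969]
 [  0.         442.83133814 244.7015344 ]
 [  0.           0.           1.        ]] [0.35943365 0.11865333 1.22112464] [-1.75987388e+02 -1.47892229e-01 -8.87051057e+01]
[[553.73435135   0.         327.20971068]
 [  0.         553.73435135 236.7421342 ]
 [  0.           0.           1.        ]] [ 0.34354034 -1.0012451   0.75499902] [-121.71579909   -0.40280954   -4.9789582 ]
{'time_s': 0.1, 'qpos': array([74.54791774, 18.43504915, -4.01531782, 83.16662973,  1.29706637,
       78.53753087, -3.25973442]), 'joint_velocities': array([ 0.02177677, -0.09904956,  0.02643731, -0.16214983, -0.00972653,
       -0.04954091, -0.0367604 ]), 'effort': array([-3.36883259e-04, -4.92571735e+01, -4.05969154e-01, -3.13401926e+01,
       -6.42082770e-02,  3.94144189e-02,  4.91279559e-05]), 'tool_pos': array([ 0.18181495, -0.62359571,  0.23557936]), 'tool_rot': array([-1.79906129e+02,  7.29023513e-03,  1.62621295e+01]), 'force': array([ 0.21037312, -0.69465832, -0.01916143]), 'wrist_torque': array([-0.00762048,  0.03508696,  0.01974727]), 'grasp_force': 0.0, 'grip_width': 0.08719808670877155} 0.014
handle_paring [([406.0, 243.0], 0.67)]
handle_utility [([410.0, 173.0], 0.63), ([362.0, 176.0], 0.6)]
handle_cook [([311.0, 172.0], 0.78)]
handle_carving [([220.0, 317.0], 0.76), ([269.0, 168.0], 0.75), ([166.0, 160.0], 0.71)]
tray_paring [([360.0, 177.0], 0.58)]
tray_utility [([311.0, 244.0], 0.76), ([409.0, 172.0], 0.24)]
tray_cook [([360.0, 241.0], 0.63), ([267.0, 169.0], 0.56)]
tray_carving [([266.0, 243.0], 0.94), ([313.0, 245.0], 0.57)]
filehandle_1 [([454.0, 179.0], 0.89), ([462.0, 256.0], 0.52)]
```

View pics/top0.png

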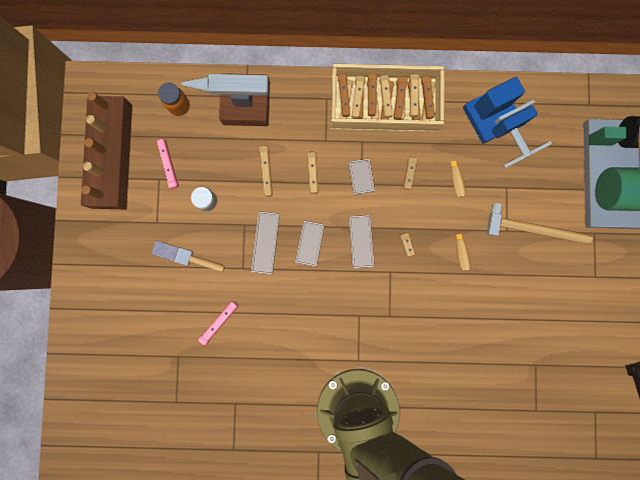

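View pics/side0.png

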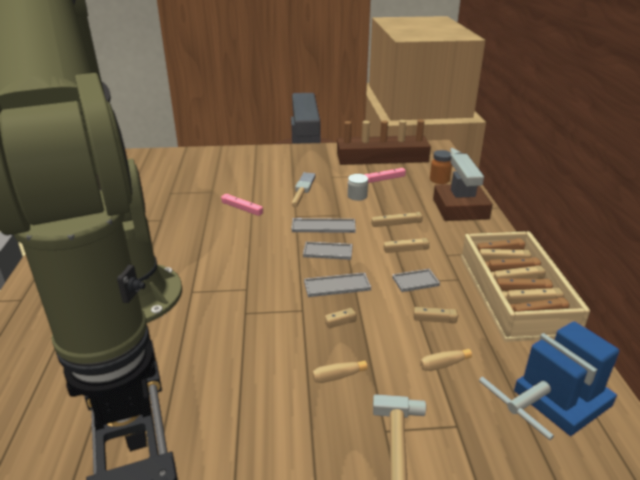

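The top view shows the riveted wooden handles at (266,171), (313,173), (410,173) and (407,244). Trays are at (265,243), (310,244), (361,242) and (361,177). Things that could be mistaken for them: pink bars (167,163) and (218,323), file handles (457,178) and (462,252), crate stock around (387,97), and a brush or chisel (190,257). Next I'll measure lengths and check the choice in a crop.

```bash
cat >> h.py <<'E'
from scipy.spatial.transform import Rotation as R
def ray(p,uv,fish=False):
    K=p['mtx'];uv=np.atleast_2d(np.asarray(uv,float))
    d=np.c_[(uv[:,0]-K[0,2])/K[0,0],(uv[:,1]-K[1,2])/K[1,1]]
    if fish:
        r=np.linalg.norm(d,axis=1)+1e-12
        v=np.c_[d/r[:,None]*np.sin(r)[:,None],np.cos(r)]
    else: v=np.c_[d,np.ones(len(d))]
    return v@R.from_euler('xyz',p['orientation'],degrees=True).as_matrix().T
def plane(p,uv,z,fish=False):
    v=ray(p,uv,fish);o=np.array(p['origin'])
    return (o+v*((z-o[2])/v[:,2])[:,None])[:,:2]
def fit(p,mask,z,fish=False):
    ys,xs=np.nonzero(mask)
    w=plane(p,np.c_[xs,ys],z,fish).astype(np.float32)
    (c,(a,b),ang)=cv2.minAreaRect(w)
    if a<b: a,b,ang=b,a,ang+90
    ang=(ang+90)%180-90
    return np.r_[np.array(c),ang%180,a,b]
E
python3 - <<'E'
from h import *
np.set_printoptions(suppress=True,precision=4)
t=shot('top')
im=t['pixels']
cv2.imwrite('pics/crop.png',cv2.resize(im[130:290,235:485],(800,512),interpolation=cv2.INTER_CUBIC)[:,:,::-1])
for n in ['handle_paring','handle_utility','handle_cook','handle_carving','tray_paring','tray_utility','tray_cook','tray_carving']:
    for d in models.cut_out(t,n):
        print(n,np.round(d['centre']),round(d['p'],2),fit(t,d['pixels'],.018 if n[0]=='h' else .01))
E
```

```text
handle_utility [411. 173.] 0.53 [  0.6477  -0.1319 169.3751   0.0946   0.027 ]
handle_cook [312. 173.] 0.67 [0.6443 0.1381 3.8722 0.1179 0.0255]
handle_carving [169. 164.] 0.75 [ 0.6601  0.5368 17.3532  0.1426  0.0271]
handle_carving [217. 322.] 0.73 [  0.228    0.3788 139.9294   0.1411   0.0288]
handle_carving [269. 174.] 0.62 [0.6443 0.2651 7.3451 0.1411 0.0271]
tray_paring [362. 176.] 0.85 [ 0.6393  0.0016 10.8709  0.0959  0.0594]
tray_utility [310. 243.] 0.57 [  0.4491   0.1399 169.5178   0.1172   0.0587]
tray_cook [357. 242.] 0.62 [ 0.4574 -0.      5.1938  0.1468  0.0616]
tray_cook [310. 174.] 0.51 [0.6452 0.1352 4.905  0.1165 0.0247]
tray_carving [266. 243.] 0.83 [  0.4474   0.2632 174.5707   0.1648   0.0578]
```

View pics/crop.png

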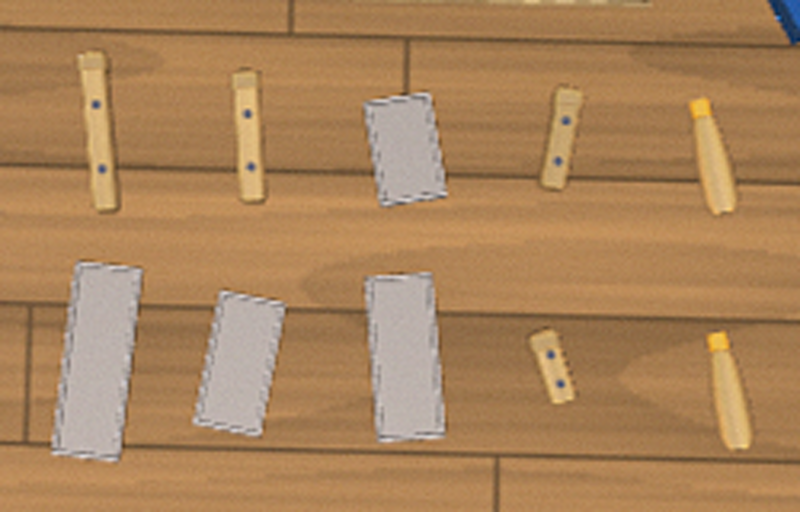

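```bash
cat >> h.py <<'E'
def go(x,y,z,yaw,o=None):
    "turn (rad, about tool z, done first) and then shift (cm, tool axes) from the measured pose to a straight-down pose"
    o=o or telemetry.get_obs()
    A=R.from_euler('xyz',o['tool_rot'],degrees=True); B=R.from_euler('xyz',[180,0,yaw],degrees=True)
    print('turn',np.round((A.inv()*B).as_rotvec(),4),'shift cm',np.round(B.inv().apply(np.array([x,y,z])-o['tool_pos'])*100,2))
E
python3 - <<'E'
from h import *
np.set_printoptions(suppress=True,precision=4)
t=shot('top')
px=lambda c:(np.array(c,float)+.5)/3.2-.5+[235,130]
H={'carving':[(106,211),(92,53)],'cook':[(253,201),(246,71)],'utility':[(552,189),(569,88)],'paring':[(565,402),(543,332)]}
T={'carving':[(77,263),(141,268),(120,460),(52,456)],'utility':[(220,292),(285,301),(262,436),(193,424)],'cook':[(365,276),(431,273),(444,438),(378,441)],'paring':[(364,100),(430,94),(446,197),(381,206)]}
for k,v in H.items():
    w=plane(t,px(v),.018); d=w[1]-w[0]; print('H',k,w.mean(0),np.degrees(np.arctan2(d[1],d[0])),np.linalg.norm(d))
for k,v in T.items():
    w=plane(t,px(v),.01); d=(w[0]+w[1]-w[2]-w[3])/2; print('T',k,w.mean(0),np.degrees(np.arctan2(d[1],d[0])),np.linalg.norm(d))
w=plane(t,px([(565,402),(543,332)]),.018).mean(0)
go(w[0],w[1],.2,12)
E
```

```text
H carving [0.6446 0.2666] 6.757284683278242 0.13859547414088438
H cook [0.644 0.137] 4.383488347198485 0.11367000795975758
H utility [ 0.648  -0.1309] -8.940736478225437 0.08965215882163191
H paring [ 0.4505 -0.1269] 17.96767815810424 0.06238226220335989
T carving [0.447  0.2627] -5.024397465745404 0.16640692276980568
T utility [0.4483 0.1406] -9.210533311630522 0.11667120029757483
T cook [ 0.457  -0.0002] 5.400400359749562 0.1422731773546481
T paring [0.6374 0.002 ] 9.77211839328122 0.09275931994344877
turn [0.0001 0.     0.0744] shift cm [ 36.59 -43.04   3.66]
```

Request:
drive_tool(
  angular=[
    [0,0,-0.03],
    [0,0,0],
    [0,0,0],
    [0,0,0],
    [0,0,0],
    [0,0,0],
    [0,0,0],
    [0,0,0],
    [0,0,0],
    [0,0,0],
    [0,0,0],
    [0,0,0],
    [0,0,0],
    [0,0,0],
    [0,0,0],
    [0,0,0],
    [0,0,0],
  ],
  delta_pos=[
    [1,-1,0],
    [2,-2,0.2],
    [2.6,-2.5,0.2],
    [2.9,-2.8,0.3],
    [2.9,-2.8,0.3],
    [2.9,-2.8,0.3],
    [2.9,-2.8,0.3],
    [2.9,-2.8,0.3],
    [2.9,-2.8,0.3],
    [2.9,-2.8,0.3],
    [2.9,-2.8,0.3],
    [2.9,-2.8,0.3],
    [2.9,-2.8,0.3],
    [2.9,-2.6,0.2],
    [2.4,-2.2,0],
    [0,0,0],
    [0,0,0],
  ],
  gripper=[6,6,6,6,6,6,6,6,6,6,6,6,6,6,6,6,6],
  squeeze=15,
)

```text
time_s: 2.75
tool_pos: [0.4434, -0.1357, 0.2005]
tool_rot: [180.0, 0.0, 18.2]
force: [-0.9, -0.3, -1.1]
grip_width: 0.0601
grasp_force: 0.0
```

```bash
python3 - <<'E'
from h import *
np.set_printoptions(suppress=True,precision=4)
w=shot('wrist','w1.png'); print(w['mtx'],w['origin'],w['orientation'])
for n in ['handle_paring','handle_utility','tray_paring','tray_cook']:
    for d in models.cut_out(w,n): print(n,np.round(d['centre']),round(d['p'],2),fit(w,d['pixels'],.018 if n[0]=='h' else .01,True))
go(.4505,-.1269,.1,18)
o=telemetry.get_obs();print(o['tool_pos'],o['tool_rot'])
E
```

```text
[[371.6483   0.     320.6684]
 [  0.     371.6483 240.2048]
 [  0.       0.       1.    ]] [ 0.5081 -0.1143  0.3498] [165.5379   0.0117 -71.909 ]
handle_paring [309. 206.] 0.82 [ 0.4509 -0.1256 18.1046  0.0646  0.0251]
handle_utility [379.  26.] 0.66 [  0.6353  -0.1288 169.5398   0.0699   0.023 ]
tray_paring [243.  16.] 0.9 [  0.6067  -0.0046 102.791    0.0613   0.035 ]
turn [ 0.0002  0.0003 -0.0023] shift cm [ 1.04 -0.81 10.05]
[ 0.4431 -0.1378  0.2005] [179.9865   0.0197  17.8654]
```

View pics/w1.png

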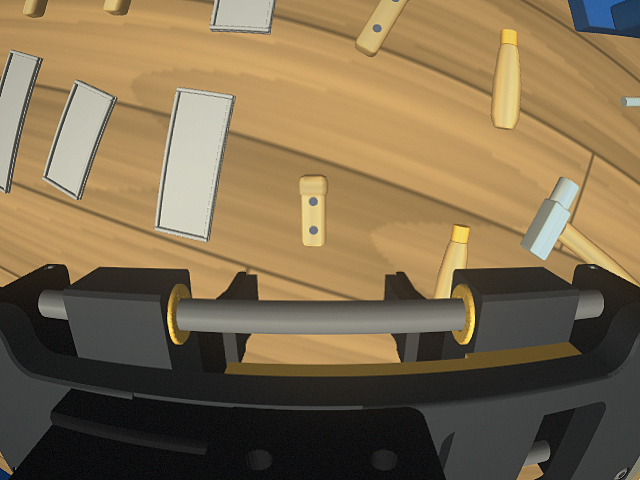

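```bash
python3 - <<'E'
from h import *
np.set_printoptions(suppress=True,precision=4)
w=shot('wrist')
for z in(.0,.018):
  print(plane(w,[(313,176),(314.5,247),(313.5,211.5)],z,True))
for d in models.cut_out(w,'handle_paring'): print(fit(w,d['pixels'],.018,True),d['centre'])
print(plane(w,[(178,88),(235,96),(207,241),(155,230)],.01,True).mean(0))
o=telemetry.get_obs();print(o['tool_pos'],o['tool_rot'])
go(.4505,-.1269,.1,18)
E
```

```text
[[ 0.4791 -0.1182]
 [ 0.4136 -0.1404]
 [ 0.4468 -0.1289]]
[[ 0.4806 -0.1181]
 [ 0.4184 -0.1392]
 [ 0.45   -0.1283]]
[ 0.4517 -0.125  17.794   0.0645  0.026 ] [307.1, 207.4]
[ 0.4571 -0.004 ]
[ 0.4433 -0.1375  0.2005] [179.9911   0.0092  17.8902]
turn [ 0.0002  0.0002 -0.0019] shift cm [ 1.01 -0.79 10.05]
```

Request:
drive_tool(
  angular=[
    [0,0,0],
    [0,0,0],
    [0,0,0],
    [0,0,0],
    [0,0,0],
    [0,0,0],
    [0,0,0],
    [0,0,0],
    [0,0,0],
    [0,0,0],
  ],
  delta_pos=[
    [0.6,-0.7,1],
    [0,0,2.5],
    [0,0,3],
    [0,0,3],
    [0,0,2.5],
    [0,0,2],
    [0,0,1.5],
    [0,0,0.8],
    [0,0,0],
    [0,0,0],
  ],
  gripper=[6,6,6,6,6,6,6,6,6,6],
)

```text
time_s: 4.1
tool_pos: [0.4476, -0.1281, 0.0378]
tool_rot: [180.0, -0.0, 18.0]
force: [0.4, -0.2, -0.2]
grip_width: 0.0597
grasp_force: 0.0
```

```bash
python3 - <<'E'
from h import *
go(.447,-.1284,.024,18)
E
```

```text
turn [ 0.0001 -0.0005 -0.0001] shift cm [-0.07  0.01  1.38]
```

Request:
drive_tool(
  angular=[
    [0,0,0],
    [0,0,0],
    [0,0,0],
    [0,0,0],
    [0,0,0],
    [0,0,0],
    [0,0,0],
    [0,0,0],
    [0,0,0],
    [0,0,0],
  ],
  delta_pos=[
    [0,0,0.8],
    [0,0,0.6],
    [0,0,0],
    [0,0,0],
    [0,0,0],
    [0,0,0],
    [0,0,0],
    [0,0,0],
    [0,0,0],
    [0,0,0],
  ],
  gripper=[6,6,6,1,1,1,1,1,1,1],
  squeeze=15,
)

```text
time_s: 5.1
tool_pos: [0.4472, -0.1283, 0.0236]
tool_rot: [180.0, -0.0, 18.0]
force: [0.0, -0.1, 0.7]
grip_width: 0.0219
grasp_force: 15.0
```

Request:
drive_tool(
  angular=[
    [0,0,0],
    [0,0,0],
    [0,0,0.05],
    [0,0,0.05],
    [0,0,0.043],
    [0,0,0],
    [0,0,0],
    [0,0,0],
    [0,0,0],
    [0,0,0],
    [0,0,0],
    [0,0,0],
    [0,0,0],
    [0,0,0],
    [0,0,0],
    [0,0,0],
  ],
  delta_pos=[
    [0,0,-0.8],
    [0,0,-1.8],
    [0,0,-2.2],
    [0,0,-2],
    [0,0,-0.8],
    [1.2,-0.6,0],
    [2.4,-1.1,0],
    [3,-1.4,0],
    [3,-1.4,0],
    [3,-1.4,0],
    [3,-1.4,0],
    [2.5,-1.2,0],
    [1.7,-0.8,0],
    [0.8,-0.3,0],
    [0,0,0],
    [0,0,0],
  ],
  gripper=[1,1,1,1,1,1,1,1,1,1,1,1,1,1,1,1],
)

```text
time_s: 6.7
tool_pos: [0.6331, 0.0004, 0.0994]
tool_rot: [180.0, 0.1, 9.8]
force: [0.3, 0.4, -0.4]
grip_width: 0.0221
grasp_force: 15.0
```

```bash
python3 - <<'E'
from h import *
np.set_printoptions(suppress=True,precision=4)
w=shot('wrist','w2.png')
for d in models.cut_out(w,'tray_paring'): print(np.round(d['centre']),round(d['p'],2),fit(w,d['pixels'],.01,True))
go(.6344,.0015,.029,9.8)
E
```

```text
[318. 203.] 0.56 [0.6505 0.0043 9.82   0.0689 0.0582]
turn [ 0.001   0.0008 -0.0016] shift cm [ 0.15 -0.13  7.06]
```

View pics/w2.png

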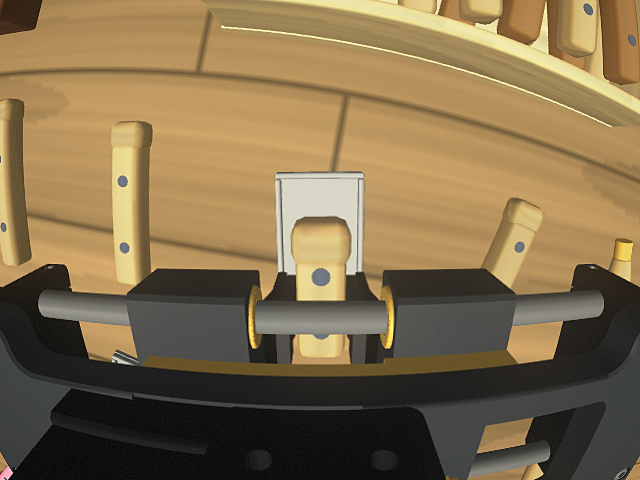

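The handle is held level above the tray at (320,225), with tray edges at columns 276 and 365, so it is centred. Lowering it.

Request:
drive_tool(
  angular=[
    [0,0,0],
    [0,0,0],
    [0,0,0],
    [0,0,0],
    [0,0,0],
    [0,0,0],
    [0,0,0],
    [0,0,0],
    [0,0,0],
  ],
  delta_pos=[
    [0.15,-0.1,1],
    [0,0,2],
    [0,0,1.7],
    [0,0,1.1],
    [0,0,0.7],
    [0,0,0.4],
    [0,0,0.1],
    [0,0,0],
    [0,0,0],
  ],
  gripper=[1,1,1,1,1,1,1,1,1],
)

```text
time_s: 7.7
tool_pos: [0.6357, 0.0027, 0.0302]
tool_rot: [180.0, -0.1, 9.8]
force: [0.6, -0.2, 0.2]
grip_width: 0.022
grasp_force: 15.0
```

Request:
drive_tool(
  angular=[
    [0,0,0],
    [0,0,0],
    [0,0,0],
    [0,0,0],
    [0,0,0],
  ],
  delta_pos=[
    [0,0,0.1],
    [0,0,0.08],
    [0,0,0.05],
    [0,0,0],
    [0,0,0],
  ],
  gripper=[1,1,1,1,1],
)

```text
time_s: 8.2
tool_pos: [0.6353, 0.0025, 0.0277]
tool_rot: [180.0, -0.0, 9.8]
force: [-1.1, -1.4, 3.4]
grip_width: 0.0217
grasp_force: 15.0
```

Request:
drive_tool(
  angular=[
    [0,0,0],
    [0,0,0],
    [0,0,0],
    [0,0,0],
    [0,0,0],
    [0,0,0],
    [0,0,0],
    [0,0,0.03],
    [0,0,0.023],
    [0,0,0],
    [0,0,0],
    [0,0,0],
    [0,0,0],
    [0,0,0],
    [0,0,0],
    [0,0,0],
    [0,0,0],
    [0,0,0],
  ],
  delta_pos=[
    [0,0,0],
    [0,0,0],
    [0,0,0],
    [0,0,0],
    [0,0,-0.8],
    [0,0,-2],
    [0,0,-3],
    [0,0,-3],
    [0,0,-1.5],
    [0.4,-2,0],
    [0.6,-3.6,0],
    [0.7,-4,0],
    [0.7,-4,0],
    [0.7,-4,0],
    [0.6,-4,0],
    [0.3,-3.2,0],
    [0,-1.5,0],
    [0,0,0],
  ],
  gripper=[2.6,3.5,6,6,6,6,6,6,6,6,6,6,6,6,6,6,6,6],
)

```text
time_s: 10.0
tool_pos: [0.6425, 0.2714, 0.1299]
tool_rot: [-179.9, 0.1, 7.0]
force: [-0.4, 1.3, -1.2]
grip_width: 0.0598
grasp_force: 0.0
```

```bash
python3 - <<'E'
from h import *
np.set_printoptions(suppress=True,precision=4)
t=shot('top');w=shot('wrist','w3.png')
for d in models.cut_out(t,'handle_paring'): print('top',np.round(d['centre']),round(d['p'],2),fit(t,d['pixels'],.022))
for n in('handle_carving','tray_carving'):
  for d in models.cut_out(w,n): print(n,np.round(d['centre']),round(d['p'],2),fit(w,d['pixels'],.018,True))
im=t['pixels'][130:290,235:485]; cv2.imwrite('pics/t3.png',cv2.resize(im,(800,512),interpolation=cv2.INTER_CUBIC)[:,:,::-1])
go(.6446,.2666,.024,6.8)
E
```

```text
top [358. 173.] 0.56 [0.6394 0.0034 8.8976 0.0659 0.0234]
handle_carving [324. 217.] 0.98 [0.6556 0.2686 6.7023 0.117  0.0265]
handle_carving [ 28. 189.] 0.85 [ 0.6613  0.5366 17.5077  0.142   0.0423]
tray_carving [301. 362.] 0.61 [ 0.5412  0.2705 94.0036  0.0282  0.0073]
turn [ 0.0019 -0.0001 -0.0047] shift cm [-0.03 -0.14 10.61]
```

View pics/w3.png

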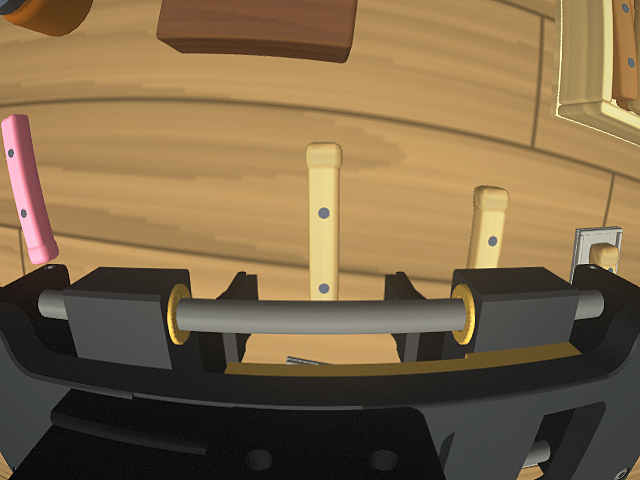

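The wrist view shows the carving handle upright at column 324, butt end at (324,142), between the open fingers. The paring handle sits in its tray at (600,250). Descending.

Request:
drive_tool(
  angular=[
    [0,0,-0.004],
    [0,0,0],
    [0,0,0],
    [0,0,0],
    [0,0,0],
    [0,0,0],
    [0,0,0],
    [0,0,0],
    [0,0,0],
    [0,0,0],
    [0,0,0],
    [0,0,0],
    [0,0,0],
    [0,0,0],
    [0,0,0],
    [0,0,0],
  ],
  delta_pos=[
    [0.0,-0.1,1.2],
    [0,0,2.4],
    [0,0,2.6],
    [0,0,2],
    [0,0,1.2],
    [0,0,0.8],
    [0,0,0.4],
    [0,0,0],
    [0,0,0],
    [0,0,0],
    [0,0,0],
    [0,0,0],
    [0,0,0],
    [0,0,0],
    [0,0,0],
    [0,0,0],
  ],
  gripper=[6,6,6,6,6,6,6,6,6,1,1,1,1,1,1,1],
  squeeze=20,
)

```text
time_s: 11.85
tool_pos: [0.6439, 0.2693, 0.0242]
tool_rot: [180.0, 0.0, 7.0]
force: [0.5, -0.3, -0.6]
grip_width: 0.0215
grasp_force: 20.0
```

Request:
drive_tool(
  angular=[
    [0,0,0],
    [0,0,0],
    [0,0,0.06],
    [0,0,0.08],
    [0,0,0.069],
    [0,0,0],
    [0,0,0],
    [0,0,0],
    [0,0,0],
    [0,0,0],
    [0,0,0],
    [0,0,0],
    [0,0,0],
    [0,0,0],
    [0,0,0],
  ],
  delta_pos=[
    [0,0,-0.8],
    [0,0,-1.8],
    [0,0,-2.2],
    [0,0,-2],
    [0,0,-0.8],
    [-1.2,0.2,0],
    [-2.4,0.3,0],
    [-3,0.4,0],
    [-3,0.4,0],
    [-3,0.4,0],
    [-3,0.3,0],
    [-2.4,0.3,0],
    [-1.6,0.1,0],
    [0,0,0],
    [0,0,0],
  ],
  gripper=[1,1,1,1,1,1,1,1,1,1,1,1,1,1,1],
)

```text
time_s: 13.35
tool_pos: [0.4476, 0.263, 0.1016]
tool_rot: [-180.0, -0.2, -5.0]
force: [0.3, -0.2, -0.1]
grip_width: 0.0217
grasp_force: 20.0
```

```bash
python3 - <<'E'
from h import *
np.set_printoptions(suppress=True,precision=4)
w=shot('wrist','w4.png')
print(telemetry.get_obs()['tool_pos'])
go(.447,.2627,.0295,-5)
E
```

```text
[0.448  0.2628 0.1013]
turn [-0.0008 -0.0024 -0.0003] shift cm [-0.1   0.02  7.18]
```

View pics/w4.png

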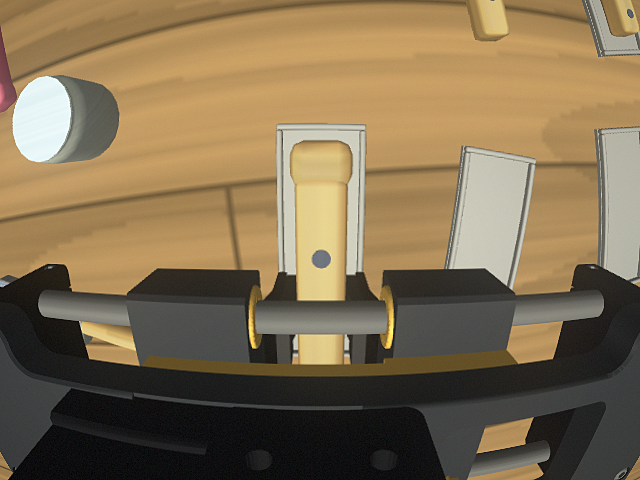

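```bash
python3 - <<'E'
from h import *
w=shot('wrist')
e=plane(w,[(321,125)],.01,True)[0]; u=np.array([np.cos(np.radians(-5)),np.sin(np.radians(-5))])
c=np.array(telemetry.get_obs()['tool_pos'][:2])
print('tray end rel',(e-c)@u,'want .084')
for z in(.085,.09,.095):print('handle end',(plane(w,[(321,141)],z,True)[0]-c)@u,'nominal .070')
E
```

```text
tray end rel 0.08212472560650763 want .084
handle end 0.07045337875415603 nominal .070
handle end 0.07036753451857752 nominal .070
handle end 0.07028169028299894 nominal .070
```

The carving handle is held at columns 291–351, inside the tray at columns 278–366, and the ends are centred to about 2 mm. Setting it down.

Request:
drive_tool(
  angular=[
    [0,0,0],
    [0,0,0],
    [0,0,0],
    [0,0,0],
    [0,0,0],
    [0,0,0],
    [0,0,0],
    [0,0,0],
    [0,0,0],
    [0,0,0],
    [0,0,0],
    [0,0,0],
    [0,0,0],
  ],
  delta_pos=[
    [-0.2,0,1],
    [0,0,2],
    [0,0,1.8],
    [0,0,1.2],
    [0,0,0.7],
    [0,0,0.4],
    [0,0,0.1],
    [0,0,0.08],
    [0,0,0.05],
    [0,0,0],
    [0,0,0],
    [0,0,0],
    [0,0,0],
  ],
  gripper=[1,1,1,1,1,1,1,1,1,1,1,1,1],
)

```text
time_s: 14.75
tool_pos: [0.4448, 0.2631, 0.0281]
tool_rot: [180.0, -0.1, -5.0]
force: [-1.7, -1.1, 4.7]
grip_width: 0.0215
grasp_force: 20.0
```

Request:
drive_tool(
  angular=[
    [0,0,0],
    [0,0,0],
    [0,0,0],
    [0,0,0],
    [0,0,0],
    [0,0,0],
    [0,0,0.03],
    [0,0,0.039],
    [0,0,0],
    [0,0,0],
    [0,0,0],
    [0,0,0],
    [0,0,0],
    [0,0,0],
    [0,0,0],
    [0,0,0],
    [0,0,0],
    [0,0,0],
    [0,0,0],
    [0,0,0],
  ],
  delta_pos=[
    [0,0,0],
    [0,0,0],
    [0,0,0],
    [0,0,-0.8],
    [0,0,-2],
    [0,0,-3],
    [0,0,-3],
    [0,0,-1.5],
    [1.2,1.6,0],
    [2.2,3,0],
    [2.4,3.3,0],
    [2.5,3.4,0],
    [2.5,3.4,0],
    [2.5,3.4,0],
    [2.5,3.4,0],
    [2.5,3.4,0],
    [2.4,3.3,0],
    [2.2,3.0,0],
    [2.0,2.8,0],
    [1.3,1.8,0],
  ],
  gripper=[2.6,3.5,6,6,6,6,6,6,6,6,6,6,6,6,6,6,6,6,6,6],
)

```text
time_s: 16.75
tool_pos: [0.6479, -0.1353, 0.1291]
tool_rot: [179.9, 0.0, -9.2]
force: [-0.9, 0.4, -0.2]
grip_width: 0.0601
grasp_force: 0.0
```

```bash
python3 - <<'E'
from h import *
np.set_printoptions(suppress=True,precision=4)
t=shot('top');w=shot('wrist','w5.png')
for d in models.cut_out(t,'handle_carving'): print('top',np.round(d['centre']),round(d['p'],2),fit(t,d['pixels'],.022))
go(.648,-.1309,.024,-8.94)
E
```

```text
top [166. 164.] 0.81 [ 0.659   0.5352 17.2038  0.1424  0.0284]
top [268. 242.] 0.77 [  0.4467   0.2611 174.1323   0.1346   0.0235]
top [220. 321.] 0.77 [  0.229    0.3796 140.6975   0.1388   0.0235]
turn [ 0.0002  0.0014 -0.0042] shift cm [ 0.02 -0.28 10.5 ]
```

View pics/w5.png

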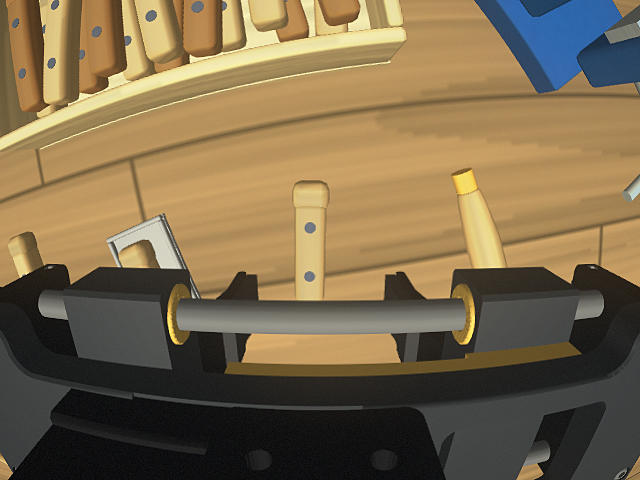

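The utility handle is upright at column 310, about 3 mm left of the gripper centre, and the file handle at (480,220) stands clear. Descending with a 3 mm correction.

Request:
drive_tool(
  angular=[
    [0,0,-0.004],
    [0,0,0],
    [0,0,0],
    [0,0,0],
    [0,0,0],
    [0,0,0],
    [0,0,0],
    [0,0,0],
    [0,0,0],
    [0,0,0],
    [0,0,0],
    [0,0,0],
    [0,0,0],
    [0,0,0],
    [0,0,0],
    [0,0,0],
  ],
  delta_pos=[
    [0.0,-0.3,1.2],
    [0,0,2.4],
    [0,0,2.6],
    [0,0,2],
    [0,0,1.2],
    [0,0,0.7],
    [0,0,0.4],
    [0,0,0],
    [0,0,0],
    [0,0,0],
    [0,0,0],
    [0,0,0],
    [0,0,0],
    [0,0,0],
    [0,0,0],
    [0,0,0],
  ],
  gripper=[6,6,6,6,6,6,6,6,6,1,1,1,1,1,1,1],
  squeeze=20,
)

```text
time_s: 18.5
tool_pos: [0.6481, -0.1288, 0.025]
tool_rot: [180.0, -0.0, -8.7]
force: [-0.1, -0.9, 0.4]
grip_width: 0.0218
grasp_force: 19.9
```

Request:
drive_tool(
  angular=[
    [0,0,0],
    [0,0,0],
    [0,0,0],
    [0,0,0.009],
    [0,0,0],
    [0,0,0],
    [0,0,0],
    [0,0,0],
    [0,0,0],
    [0,0,0],
    [0,0,0],
    [0,0,0],
    [0,0,0],
    [0,0,0],
    [0,0,0],
    [0,0,0],
    [0,0,0],
    [0,0,0],
  ],
  delta_pos=[
    [0,0,-0.8],
    [0,0,-1.8],
    [0,0,-2.2],
    [0,0,-2],
    [0,0,-0.8],
    [-1.2,-1.2,0],
    [-2.2,-2.1,0],
    [-2.6,-2.5,0],
    [-2.6,-2.5,0],
    [-2.6,-2.5,0],
    [-2.6,-2.5,0],
    [-2.6,-2.5,0],
    [-2.6,-2.5,0],
    [-2.4,-2.4,0],
    [-1.6,-1.6,0],
    [-1,-1.1,0],
    [0,0,0],
    [0,0,0],
  ],
  gripper=[1,1,1,1,1,1,1,1,1,1,1,1,1,1,1,1,1,1],
)

```text
time_s: 20.3
tool_pos: [0.4495, 0.1401, 0.1012]
tool_rot: [180.0, -0.1, -9.3]
force: [1.1, 0.6, -0.8]
grip_width: 0.022
grasp_force: 19.9
```

```bash
python3 - <<'E'
from h import *
np.set_printoptions(suppress=True,precision=4)
w=shot('wrist','w6.png')
print(telemetry.get_obs()['tool_pos'])
go(.448,.1406,.0295,-9.2)
E
```

```text
[0.4497 0.1396 0.1011]
turn [ 0.0004 -0.0006 -0.0022] shift cm [-0.18 -0.07  7.16]
```

View pics/w6.png

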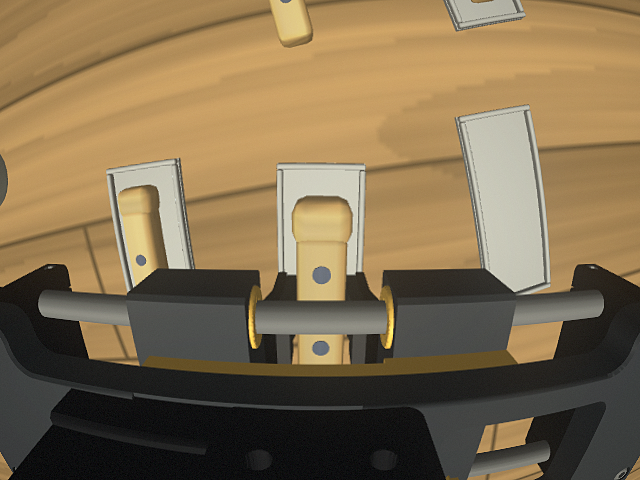

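The utility handle is centred at column 321 over its tray (columns 278–366). The carving handle sits in its own tray at (140,225). Setting this one down.

Request:
drive_tool(
  angular=[
    [0,0,0],
    [0,0,0],
    [0,0,0],
    [0,0,0],
    [0,0,0],
    [0,0,0],
    [0,0,0],
    [0,0,0],
    [0,0,0],
    [0,0,0],
    [0,0,0],
    [0,0,0],
    [0,0,0],
  ],
  delta_pos=[
    [-0.2,0,1],
    [0,0,2],
    [0,0,1.7],
    [0,0,1.2],
    [0,0,0.7],
    [0,0,0.4],
    [0,0,0.1],
    [0,0,0.08],
    [0,0,0.05],
    [0,0,0],
    [0,0,0],
    [0,0,0],
    [0,0,0],
  ],
  gripper=[1,1,1,1,1,1,1,1,1,1,1,1,1],
)

```text
time_s: 21.65
tool_pos: [0.447, 0.1412, 0.0289]
tool_rot: [180.0, -0.0, -9.2]
force: [0.4, -0.6, 1.3]
grip_width: 0.0217
grasp_force: 19.9
```

Request:
drive_tool(
  angular=[
    [0,0,0],
    [0,0,0],
    [0,0,0],
    [0,0,0],
    [0,0,0],
    [0,0,0],
    [0,0,0],
    [0,0,0],
    [0,0,-0.08],
    [0,0,-0.08],
    [0,0,-0.077],
    [0,0,0],
    [0,0,0],
    [0,0,0],
    [0,0,0],
    [0,0,0],
    [0,0,0],
    [0,0,0],
    [0,0,0],
    [0,0,0],
  ],
  delta_pos=[
    [0,0,0.06],
    [0,0,0.04],
    [0,0,0],
    [0,0,0],
    [0,0,0],
    [0,0,-0.8],
    [0,0,-2],
    [0,0,-3],
    [0,0,-3],
    [0,0,-1.5],
    [0,0,0],
    [1.2,0.2,0],
    [2.4,0.2,0],
    [3,0.3,0],
    [3,0.3,0],
    [3,0.3,0],
    [3,0.3,0],
    [2.4,0.2,0],
    [1.6,0.1,0],
    [0,0,0],
  ],
  gripper=[1,1,2.6,3.5,6,6,6,6,6,6,6,6,6,6,6,6,6,6,6,6],
)

```text
time_s: 23.65
tool_pos: [0.6457, 0.1361, 0.1291]
tool_rot: [-180.0, 0.0, 4.1]
force: [-0.0, -0.3, -0.2]
grip_width: 0.0603
grasp_force: 0.0
```

```bash
python3 - <<'E'
from h import *
np.set_printoptions(suppress=True,precision=4)
t=shot('top');w=shot('wrist','w7.png')
for d in models.cut_out(t,'handle_utility'): print('top',np.round(d['centre']),round(d['p'],2),fit(t,d['pixels'],.022))
for d in models.cut_out(w,'handle_cook'): print(np.round(d['centre']),round(d['p'],2),fit(w,d['pixels'],.018,True))
go(.644,.137,.024,4.4)
E
```

```text
top [311. 243.] 0.78 [  0.4489   0.139  171.3102   0.0908   0.0255]
[318. 229.] 0.56 [0.6493 0.1388 4.0025 0.1049 0.0252]
turn [ 0.0002  0.0013 -0.0011] shift cm [ 0.12  0.03 10.62]
```

View pics/w7.png

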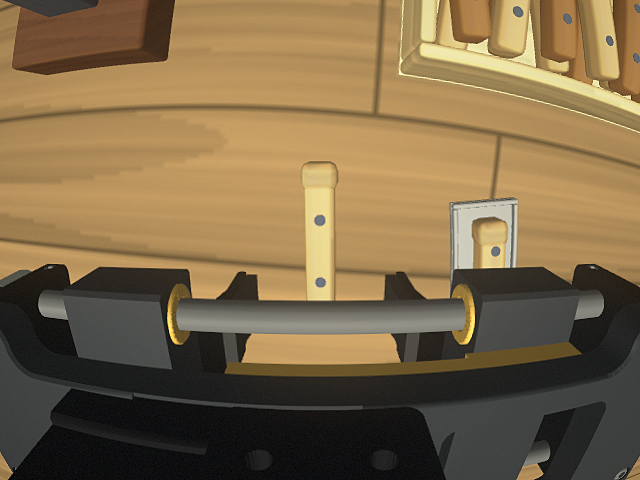

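The cook handle is centred at column 320 between the fingers, and the paring handle lies in its tray at (490,240). Descending and gripping.

Request:
drive_tool(
  angular=[
    [0,0,0],
    [0,0,0],
    [0,0,0],
    [0,0,0],
    [0,0,0],
    [0,0,0],
    [0,0,0],
    [0,0,0],
    [0,0,0],
    [0,0,0],
    [0,0,0],
    [0,0,0],
    [0,0,0],
    [0,0,0],
    [0,0,0],
    [0,0,0],
  ],
  delta_pos=[
    [0.1,0,1.2],
    [0,0,2.4],
    [0,0,2.6],
    [0,0,2],
    [0,0,1.2],
    [0,0,0.7],
    [0,0,0.4],
    [0,0,0],
    [0,0,0],
    [0,0,0],
    [0,0,0],
    [0,0,0],
    [0,0,0],
    [0,0,0],
    [0,0,0],
    [0,0,0],
  ],
  gripper=[6,6,6,6,6,6,6,6,6,1,1,1,1,1,1,1],
  squeeze=20,
)

```text
time_s: 25.45
tool_pos: [0.6447, 0.1372, 0.0256]
tool_rot: [180.0, 0.0, 4.3]
force: [-0.5, 0.0, 0.3]
grip_width: 0.0216
grasp_force: 20.0
```

Request:
drive_tool(
  angular=[
    [0,0,0],
    [0,0,0],
    [0,0,0],
    [0,0,-0.019],
    [0,0,0],
    [0,0,0],
    [0,0,0],
    [0,0,0],
    [0,0,0],
    [0,0,0],
    [0,0,0],
    [0,0,0],
    [0,0,0],
    [0,0,0],
    [0,0,0],
  ],
  delta_pos=[
    [0,0,-0.8],
    [0,0,-1.8],
    [0,0,-2.2],
    [0,0,-2],
    [0,0,-0.8],
    [-1.5,0.9,0],
    [-2.5,1.5,0],
    [-3,1.8,0],
    [-3,1.8,0],
    [-3,1.8,0],
    [-3,1.8,0],
    [-2.4,1.4,0],
    [-1.6,1,0],
    [0,0,0],
    [0,0,0],
  ],
  gripper=[1,1,1,1,1,1,1,1,1,1,1,1,1,1,1],
)

```text
time_s: 26.95
tool_pos: [0.4576, -0.0011, 0.1023]
tool_rot: [180.0, -0.1, 5.4]
force: [-0.5, -0.1, 0.0]
grip_width: 0.0218
grasp_force: 20.0
```

```bash
python3 - <<'E'
from h import *
np.set_printoptions(suppress=True,precision=4)
w=shot('wrist','w8.png')
print(telemetry.get_obs()['tool_pos'])
go(.457,-.001,.0295,5.4)
E
```

```text
[ 0.4579 -0.0006  0.1022]
turn [ 0.     -0.0017  0.0009] shift cm [-0.1   0.03  7.27]
```

View pics/w8.png

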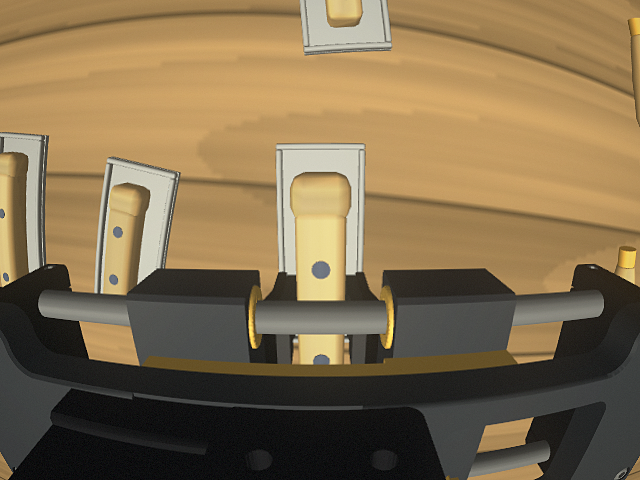

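The cook handle is centred at column 321 over its tray (columns 277–365). The other three sit in their trays. Setting it down.

Request:
drive_tool(
  angular=[
    [0,0,0],
    [0,0,0],
    [0,0,0],
    [0,0,0],
    [0,0,0],
    [0,0,0],
    [0,0,0],
    [0,0,0],
    [0,0,0],
    [0,0,0],
    [0,0,0],
    [0,0,0],
    [0,0,0],
  ],
  delta_pos=[
    [-0.1,0,1],
    [0,0,2],
    [0,0,1.7],
    [0,0,1.2],
    [0,0,0.7],
    [0,0,0.4],
    [0,0,0.1],
    [0,0,0.1],
    [0,0,0.08],
    [0,0,0.05],
    [0,0,0],
    [0,0,0],
    [0,0,0],
  ],
  gripper=[1,1,1,1,1,1,1,1,1,1,1,1,1],
)

```text
time_s: 28.3
tool_pos: [0.4566, -0.0014, 0.0295]
tool_rot: [180.0, -0.1, 5.4]
force: [-2.2, 0.1, 5.9]
grip_width: 0.0219
grasp_force: 20.0
```

Contact at 5.9 N. Releasing, lifting and moving aside for the final check.

Request:
drive_tool(
  angular=[
    [0,0,0],
    [0,0,0],
    [0,0,0],
    [0,0,0],
    [0,0,0],
    [0,0,0],
    [0,0,0],
    [0,0,0],
    [0,0,0],
    [0,0,0],
    [0,0,0],
    [0,0,0],
    [0,0,0],
    [0,0,0],
    [0,0,0],
    [0,0,0],
    [0,0,0],
    [0,0,0],
  ],
  delta_pos=[
    [0,0,0],
    [0,0,0],
    [0,0,0],
    [0,0,-0.8],
    [0,0,-2],
    [0,0,-3],
    [0,0,-4],
    [0,0,-4],
    [0,0,-3],
    [0,1.5,-1],
    [0,3,0],
    [0,3.5,0],
    [0,3.5,0],
    [0,3.5,0],
    [0,3,0],
    [0,2,0],
    [0,0,0],
    [0,0,0],
  ],
  gripper=[2.6,3.5,6,6,6,6,6,6,6,6,6,6,6,6,6,6,6,6],
)

```text
time_s: 30.1
tool_pos: [0.475, -0.1993, 0.2064]
tool_rot: [-179.9, 0.0, 5.5]
force: [0.6, -0.5, 0.2]
grip_width: 0.0601
grasp_force: 0.0
```

```bash
python3 - <<'E'
from h import *
s=shot('side')['pixels'][190:400,270:490]; t=shot('top')['pixels'][130:290,235:485]
a=cv2.resize(s,(550,525)[::1],interpolation=3); a=cv2.resize(s,(314,300),interpolation=3); b=cv2.resize(t,(469,300),interpolation=3)
cv2.imwrite('pics/fin.png',np.hstack([a,b])[:,:,::-1])
E
```

```text
(no output)
```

View pics/fin.png

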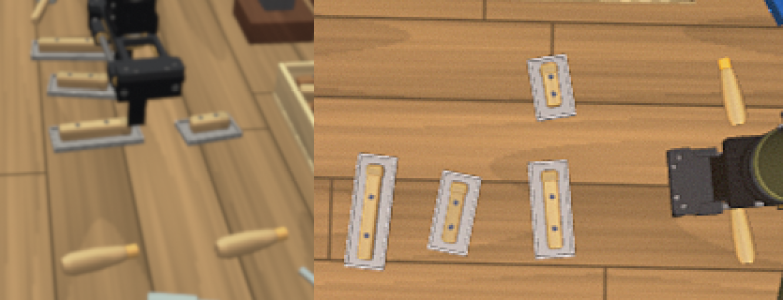

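The right half (top view) shows all four handles flat, rivets up, inside their trays at (371,212), (455,212), (552,210) and (551,87). The file handles are where they were.

```bash
python3 -c "
from cell import env
print(env.sign_off())"
```

```text
the job is handed in; nothing more can be done
None
```

All four knife handles lie flat, rivets up, in the trays made to their lengths, the file handles were not touched, and the job was handed in at about 30 s; no verdict came back.

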